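Open the board test fixture

TASK

Open the circuit-board test fixture: press down the release tab on its front with the fingertips so that its spring lifts the lid, then push the lid back past upright until it rests fully open against its stop, and move away. Only press and push, gently; nothing needs gripping or lifting. The board inside, the solder spool, the tip cleaner and the multimeter stay where they are.

Things in the scene. Friction and masses are not known exactly. Their poses are not given: they have to be found in the camera images.
- fixture: Grey open-topped metal box, 130 x 120 x 56 mm (x, y, z), bolted to the bench, with a hinged lid; inner bed 25 mm above the bench. Origin at the centre of its underside; x points from the front (release tab) to the back (lid hinge), y along the hinge line, z up. It stands left or right of the robot's middle line, its x axis turned up to 0.4 rad from the robot's x.
- tab (a joint): Release tab: black plate 36 mm wide, 5 mm thick, standing out level from the middle of the front, from 7.5 to 45.5 mm ahead of the front face. Rocks about tab_pin. Value in rad: 0 at rest, grows as the outer end goes down, stop 0.24; at 0.13 the lid is let go. At tab_pad it takes 1.5 N to start, 3 N to let go, 5 N at the stop (7 mm down). Springs back when left.
- tab_pin (a point): Middle of the tab's level pivot pin, 3.5 mm ahead of the fixture's front face, 34 mm above the bench. A steel hook arm 24 mm wide, part of the tab, rises from the plate, 7.5 to 12.5 mm ahead of the front face, to 67 mm above the bench and hooks over the lid's lip; press in front of it.
- tab_pad (a point): The place to press: top face of the tab, on its centre line, 33.5 mm ahead of the fixture's front face, 36.5 mm above the bench at rest. Moves with the tab.
- lid (a joint): Lid: aluminium frame with clear window, 122 x 120 x 6 mm, about 0.12 kg. Value in rad: 0 shut and latched, grows as it opens, stop 1.9 (fully open, leaning back past upright). Let go, a spring arm lifts it to 0.85 within 2 s and holds it there, acting no further. Beyond, it swings freely: short of upright (1.57) it drops back to 0.85, past 1.65 it sinks slowly to the firm stop by its weight.
- lid_hinge (a point): On the hinge axis, at its middle: 56.5 mm above the bench, 60 mm behind the fixture's centre. Fixed. The lid's underside passes through the axis.
- lid_edge (a point): Middle of the tip of the lid's front lip, a steel strip 30 mm wide, 5 mm thick, 8 mm out from the lid's front edge; 130 mm from the hinge axis. Moves with the lid: 59 mm above the bench shut, about 156 mm at 0.85 rad. About 1 N here pushes the lid on. A finger pushed level against it may stick: follow it on its arc, up and back.
- board: Green circuit board lying loose on the bed inside the fixture, 76 x 60 x 4 mm with parts up to 14 mm high, 40 g. Origin at the centre of its underside. Leave it lying.
- spool: Loose solder spool standing on end beside the fixture, 54 mm in diameter, 52 mm high, 0.25 kg. Origin at the centre of its underside. Leave it.
- cleaner: Loose dark steel tip-cleaner pot with brass wool top beside the fixture, 66 mm in diameter, 38 mm high. Origin at the centre of its underside. Leave it.
- meter: Loose hand-held multimeter lying face up, 185 x 88 x 50 mm, its length along its x, in the other of the two places. Origin at the centre of its underside. Leave it.
There are look-alikes about, which are no part of the job. Of the things that look like the fixture, take the one that is farthest to the robot's left at the start.

How it is judged:
By the outcome, as a careful person would: the job done as asked, in the order asked, and still so for the second after the job is handed in, with the robot touching nothing.
It also fails if it takes over 48 s, if anything falls off the work surface, if the arm or the gripper's body presses on something with over 40 N, if the wrist force passes 120 N, or if a joint passes its speed limit or range.

ROBOT

A 7-joint arm with a two-finger parallel gripper is mounted at the origin on the work surface. World frame = base frame: x ahead of the robot, y to its left, z up, the work surface at z = 0. Lengths are in m, angles in degrees, forces in N, time in s.
With the tool pointing down it reaches from about 0.425 to 1.025 m from the base axis. Payload 9.4 kg.
Tool frame: the origin (TCP) lies at the very end of the fingers, on their centre line; the grasp point (between the pads) lies 19 mm behind it (ctrl.grasp_offset is the distance from the TCP to the grasp point, in m); z points along the fingers, y is the line along which they close (so a half turn about z gives the same grasp; the last joint's range is limited). The gripper opens to 85 mm and grips with 20 to 120 N. Pads are 22 mm wide; open, the fingers measure 114 mm over their backs; the gripper's body (76 mm by 85 mm) begins 54 mm behind the grasp point. The pads swing forward as they close: fully open they stand 13 mm farther back than shut.
Start: joints at [70.09, 34.337, -0.143, 91.639, 0.103, 54.024, -4.572], TCP at [0.194, -0.699, 0.231] pointing down, gripper open.
Joint ranges: [-147.43, 147.43], [-19.82, 112.94], [-74.19, 73.91], [6.32, 146.72], [-59.91, 239.91], [6.04, 106.73], [-150.56, 150.56]. Speed limits (degrees/s): [127.2, 127.2, 172.46, 172.46, 180, 180, 180].

INTERFACE

Orientations are given as a 3x3 rotation matrix whose columns are the frame's x, y, z axes.
In Python, from workcell import ctrl gives the robot as it stands. The module is installed in compiled form; this text tells all that it offers.
- The arm moves only by the shell command python3 -m inch 'ROWS' [FORCE]. ROWS is JSON, one flat list of numbers, 7 for each row, row after row: the opening, from 0 (shut) to 1 (fully open), then the shift along the tool's x, y, z in units of 500 mm (1.0 is 500 mm), then the turn, a rotation vector about the tool's x, y, z in units of pi/4 rad (1.0 is pi/4 rad). In form: [claw, tx, ty, tz, wx, wy, wz, claw, tx, ty, tz, wx, wy, wz, ...]. A call has 1 to 8 rows; each row is the pose to reach, as a shift and turn from the pose commanded when the call began, along the tool's axes at that moment; what a row does not reach only later rows make up. A row lasts 1/10 s, in which the tool goes at most 50 mm and 8.59 degrees, less where a joint would pass 70% of its speed; a pose out of reach is approached as far as the arm can. A call with a number of a shift or a turn outside -1 to 1 is refused whole. A call with a gripper value outside its range is refused whole. The fingers move at their own pace and stop on an object; FORCE is the grip in N (left out, the last holds). Time passes only in rows, so rows that repeat a pose let the fingers close. It gives the time, the measured TCP pose, the force, the opening and the grip force at its end, in the units of the state.
- ctrl.read_state(): the state, without advancing time (a new reading comes with each control period).
- ctrl.grab_frame(name): name is "scene" or "side" or "wrist"; returns the picture (420x560x3 uint8, red, green, blue); there is no depth.
- ctrl.get_calibration(name): a dict with "intrinsics" (3x3 intrinsics, pixels), "cam_to_world" (4x4, takes a point from camera to world coordinates); the wrist camera has in their place "T_tool_cam" (4x4, takes a point from camera to tool coordinates, whose origin is the TCP and whose axes are the flange's). Camera axes: x right, y up, looking along -z (the intrinsics and any distortion apply to the point x, -y, -z); pixel columns grow to the right and rows downward; lengths in m; the calibration is good to about 2 mm. A picture is of the moment at which its call begins: read the wrist's pose just before it. get_calibration takes no time and is no camera call.
- ctrl.hand_in(): hands the job in; it is judged then, once.
Trained networks look in the newest picture that a camera, given by its name, has taken for a name from the list of things; names that differ only in an ending like _2 or _b are one class to them, and where a whole thing is asked for, a point or a joint stands for the part that bears it (a point fixed in the world has none). Each returns a list of dicts, best first, with "conf" (0 to 1); they miss things now and then, are a little off and sometimes report something else, mostly with a low value. They report only what shows in the picture. A call takes as long as a camera call. They do not tell look-alikes from the thing itself.
- ctrl.find_in(camera, label): "centre" ([column, row] as shares, 0 to 1, of the picture: columns of its width, rows of its height, amid what is visible of it).
The state is a dict: "clock": time; "joint_pos": joint angles; "joint_vel": joint speeds; "tau": joint torques, N m; "eef_pos": TCP position; "orientation": TCP orientation; "force": force on the tool from outside, world axes, zero at the start; "wrist_torque": the same for the moment, N m; "width": opening from 0.0 (shut) to 1.0 (fully open); "gripper_force": force on a finger pad.
Only numpy, scipy, OpenCV 4.12 (cv2) and the standard library are available. Lean on these libraries where they do the work, as an engineer would, in place of code of your own. Each camera call takes 0.05 s, during which the arm holds its last target. There are 200 camera calls.

## Working session

There is one attempt and no reset: what is moved stays moved. The work goes in short steps, Python scripts to look and compute and a shell command to move; the robot and the scene stay as the last step left them, time stands still between calls to the robot, and variables do not carry over. Pictures are saved under pics/ and viewed, at most 10 in all, crops included, and the job is handed in when it is done.

```bash
mkdir -p pics; cat > h.py <<'E'
import numpy as np, cv2
from workcell import ctrl
def save(n,im): cv2.imwrite('pics/'+n,cv2.cvtColor(im,cv2.COLOR_RGB2BGR))
def cam(name):
    c=ctrl.get_calibration(name); K=np.array(c['intrinsics'])
    if 'cam_to_world' in c: return K,np.array(c['cam_to_world']),c
    s=ctrl.read_state(); T=np.eye(4);T[:3,:3]=s['orientation'];T[:3,3]=s['eef_pos']
    return K,T@np.array(c['T_tool_cam']),c
def proj(K,T,P):
    q=(np.atleast_2d(P)-T[:3,3])@T[:3,:3]; q=q*[1,-1,-1]; u=q@K.T; return u[:,:2]/u[:,2:]
def ray(K,T,uv,z):
    d=np.linalg.inv(K)@[uv[0],uv[1],1]; d=T[:3,:3]@(d*[1,-1,-1]); return T[:3,3]+d*(z-T[2,3])/d[2]
E
python3 - <<'E'
from h import *
ims=[]
for n in ['scene','side']:
    im=ctrl.grab_frame(n); save(n+'0.png',im); K,T,c=cam(n); print(n,K.round(1).tolist(),T.round(3).tolist(),[k for k in c])
    for l in ['fixture','tab','lid','board','spool','cleaner','meter']:
        print(l,[(round(d['conf'],2),[round(d['centre'][0]*560),round(d['centre'][1]*420)], ray(K,T,[d['centre'][0]*560,d['centre'][1]*420],.04).round(3)[:2].tolist()) for d in ctrl.find_in(n,l)])
    ims.append(im)
E
```

```text
scene [[450.9, 0.0, 281.1], [0.0, 450.9, 209.4], [0.0, 0.0, 1.0]] [[-0.323, -0.738, 0.593, 1.065], [0.946, -0.248, 0.208, 0.168], [-0.006, 0.628, 0.778, 0.76], [0.0, 0.0, 0.0, 1.0]] ['intrinsics', 'cam_to_world']
fixture [(0.9, [270, 282], [0.683, 0.012]), (0.84, [279, 154], [0.364, -0.081]), (0.81, [388, 244], [0.531, 0.2])]
tab [(0.62, [299, 125], [0.257, -0.067]), (0.49, [279, 236], [0.581, -0.006]), (0.38, [392, 236], [0.512, 0.203])]
lid [(0.89, [391, 235], [0.51, 0.202]), (0.75, [274, 268], [0.654, 0.009])]
board [(0.57, [391, 236], [0.512, 0.201])]
spool [(0.58, [329, 210], [0.488, 0.07])]
cleaner [(0.65, [457, 269], [0.546, 0.331])]
meter [(0.68, [197, 213], [0.581, -0.183])]
side [[414.3, 0.0, 272.6], [0.0, 414.3, 208.0], [0.0, 0.0, 1.0]] [[-0.794, 0.406, -0.453, 0.172], [-0.608, -0.511, 0.607, 0.48], [0.015, 0.757, 0.653, 0.593], [0.0, 0.0, 0.0, 1.0]] ['intrinsics', 'cam_to_world']
fixture [(0.89, [205, 297], [0.506, 0.211]), (0.75, [370, 246], [0.347, -0.061]), (0.74, [217, 202], [0.656, 0.023]), (0.51, [204, 283], [0.529, 0.191])]
tab [(0.92, [412, 261], [0.271, -0.074]), (0.88, [242, 313], [0.439, 0.197]), (0.74, [251, 214], [0.579, 0.008])]
lid [(0.74, [371, 233], [0.363, -0.095]), (0.56, [199, 281], [0.538, 0.192])]
board []
spool [(0.83, [276, 259], [0.465, 0.073])]
cleaner [(0.92, [144, 356], [0.503, 0.34])]
meter [(0.64, [314, 182], [0.536, -0.161])]
```

View pics/scene0.png

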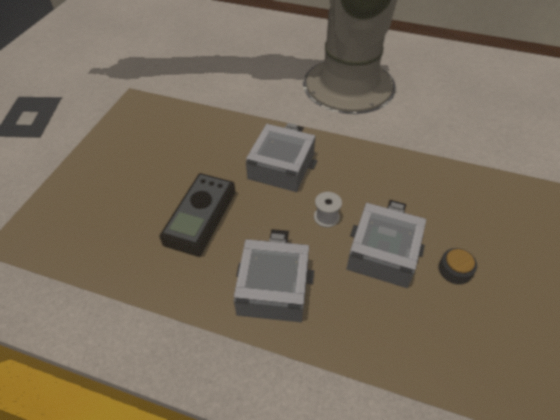

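View pics/side0.png

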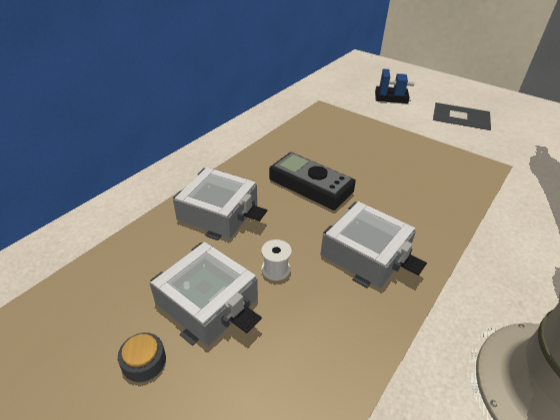

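Three look-alike fixtures show: scene [270,282], [279,154] and [388,244], which appear in side at [217,202], [370,246] and [205,297]. The one at scene [388,244] has y≈+0.20, farthest to the robot's left, and a board shows inside it. I'll confirm this in one enlarged crop.

```bash
python3 - <<'E'
from h import *
out=[]
for n,x0,y0 in [('scene',340,190),('side',145,232)]:
    im=cv2.cvtColor(cv2.imread(f'pics/{n}0.png'),cv2.COLOR_BGR2RGB)[y0:y0+110,x0:x0+120]
    im=cv2.resize(im,None,fx=3.3,fy=3.3,interpolation=cv2.INTER_CUBIC)
    im=cv2.convertScaleAbs(im,alpha=1.3)
    for k in range(0,120,10):
        p=int(k*3.3); cv2.line(im,(p,0),(p,6 if k%50 else 14),(255,0,0),1); cv2.line(im,(0,p),(6 if k%50 else 14,p),(255,0,0),1)
        if k%20==0:
            cv2.putText(im,str(x0+k),(p,22),0,.35,(255,0,0)); cv2.putText(im,str(y0+k),(8,p+4),0,.35,(255,0,0))
    out.append(im)
save('crop.png',np.hstack(out)); print(np.hstack(out).shape)
E
```

```text
(363, 792, 3)
```

View pics/crop.png

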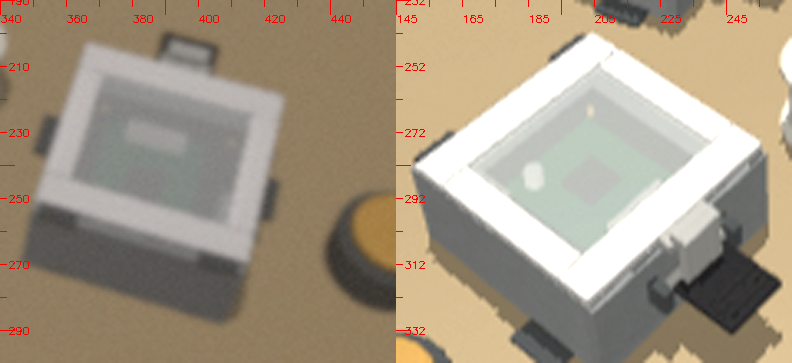

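The crop confirms it: the fixture at scene [388,244] / side [205,297] holds a green board, with its tab at scene [398,205] and side [245,315]. I'll fit its pose from the lid corners.

```bash
cat > fit.py <<'E'
from h import *
from scipy.optimize import least_squares
L=np.array([[-.062,-.06],[-.062,.06],[.06,.06],[.06,-.06]])
L=np.c_[L,np.full(4,.0625)]
sc=np.array([[88,42],[285,95],[245,263],[35,200]])/3.3+[340,190]
si=np.array([[366,147],[189,300],[19,167],[196,33]])/3.3+[145,232]
def W(p,P): c,s=np.cos(p[2]),np.sin(p[2]); P=np.atleast_2d(P); return np.c_[p[0]+c*P[:,0]-s*P[:,1],p[1]+s*P[:,0]+c*P[:,1],P[:,2]]
A={n:cam(n)[:2] for n in('scene','side')}
f=lambda p,w=(1,1):np.r_[w[0]*(proj(*A['scene'],W(p,L))-sc).ravel(),w[1]*(proj(*A['side'],W(p,L))-si).ravel()]
if __name__=='__main__':
    for w in [(1,1),(1,0),(0,1)]:
        r=least_squares(f,[.51,.2,0],args=(w,)); print(r.x.round(4),r.fun.round(1))
    p=least_squares(f,[.51,.2,0]).x
    for n,P in dict(pad=[-.0985,0,.0365],hinge=[.06,0,.0565],edge=[-.07,0,.059]).items(): print(n,W(p,P).round(4),proj(*A['scene'],W(p,P)).round(),proj(*A['side'],W(p,P)).round())
    s=ctrl.read_state(); print(s['clock'],s['eef_pos'],s['orientation'],s['force'])
    for l in ['spool','cleaner']: 
        pass
E
python3 fit.py
```

```text
[ 0.5235  0.1969 -0.0345] [ 0.  -1.3  0.4 -0.8  1.2 -1.5  0.  -1.9 -0.7 -1.6 -0.6  0.1 -1.1 -1.4
 -0.5 -1.1]
[ 0.5269  0.1967 -0.0346] [-0.4 -0.1  0.1  0.5  0.8  0.1 -0.5 -0.5 -0.  -0.  -0.  -0.  -0.  -0.
 -0.  -0. ]
[ 0.5212  0.1975 -0.035 ] [ 0.  -0.   0.  -0.   0.  -0.   0.  -0.   0.1 -0.7  0.2  1.2 -0.5 -0.5
  0.2 -0.4]
pad [[0.4251 0.2003 0.0365]] [[397. 205.]] [[248. 320.]]
hinge [[0.5835 0.1948 0.0565]] [[382. 260.]] [[179. 262.]]
edge [[0.4536 0.1993 0.059 ]] [[397. 208.]] [[234. 302.]]
0.8 [ 0.1939859  -0.69858304  0.23131829] [[ 9.63535906e-01  2.67579067e-01 -9.37369553e-06]
 [ 2.67579065e-01 -9.63535904e-01 -7.07877934e-05]
 [-2.79732239e-05  6.56983760e-05 -9.99999997e-01]] [-0.31910844  0.72555179 -0.37600856]
```

```bash
python3 -m inch '[0,0.09,-0.065,0,0,0,0.08, 0,0.18,-0.13,0,0,0,0.16, 0,0.27,-0.197,0,0,0,0.24, 0,0.36,-0.262,0,0,0,0.32, 0,0.45,-0.328,0,0,0,0.389, 0,0.53,-0.386,0,0,0,0.389, 0,0.6,-0.438,0,0,0,0.389, 0,0.65,-0.474,0,0,0,0.389]'
```

```text
clock: 1.6
eef_pos: [0.4434, -0.3834, 0.2316]
orientation: [[0.999, -0.035, 0.0], [-0.035, -0.999, -0.0], [0.0, 0.0, -1.0]]
force: [0.9, -0.3, -0.5]
width: 0.003
gripper_force: 0.0
```

```bash
python3 -m inch '[0,0,-0.09,0,0,0,0, 0,0,-0.19,0,0,0,0, 0,0,-0.29,0,0,0,0, 0,0,-0.39,0,0,0,0, 0,0,-0.49,0,0,0,0, 0,0,-0.59,0,0,0,0, 0,0,-0.68,0,0,0,0, 0,0,-0.75,0,0,0,0]'
cat > to.py <<'E'
import sys; from h import *
# shift in tool units to reach world point
s=ctrl.read_state(); R=np.array(s['orientation']); 
print(((np.array([float(a) for a in sys.argv[1:4]])-s['eef_pos'])@R/.5).round(4), s['force'], s['clock'],np.array(s['joint_pos']).round(0))
E
python3 to.py .4235 .2004 .12; python3 to.py .4235 .2004 .045
```

```text
clock: 2.4
eef_pos: [0.4553, -0.0074, 0.2316]
orientation: [[0.999, -0.033, 0.001], [-0.033, -0.999, 0.0], [0.001, -0.001, -1.0]]
force: [0.4, -0.4, 0.2]
width: 0.002
gripper_force: 0.0
[-0.0773 -0.4132  0.2234] [ 0.41696319 -0.38668615  0.21420739] 2.4 [ -6.  16.  -1. 126.   0.  38. -98.]
[-0.0774 -0.4132  0.3734] [ 0.41696319 -0.38668615  0.21420739] 2.4 [ -6.  16.  -1. 126.   0.  38. -98.]
```

```bash
python3 -m inch '[0,-0.015,-0.08,0.02,0,0,0, 0,-0.03,-0.16,0.04,0,0,0, 0,-0.05,-0.25,0.08,0,0,0, 0,-0.065,-0.34,0.14,0,0,0, 0,-0.0773,-0.4,0.2,0,0,0, 0,-0.0773,-0.4132,0.28,0,0,0, 0,-0.0773,-0.4132,0.31,0,0,0, 0,-0.0773,-0.4132,0.31,0,0,0]'
python3 to.py .4235 .2004 .0405
python3 - <<'E'
from h import *
a=ctrl.grab_frame('side'); 
print([(round(d['conf'],2),(np.array(d['centre'])*[560,420]).round()) for d in ctrl.find_in('side','tab')])
b=ctrl.grab_frame('wrist'); 
K,T,c=cam('wrist')
print([(round(d['conf'],2),(np.array(d['centre'])*[560,420]).round(),ray(K,T,np.array(d['centre'])*[560,420],.0365).round(3)) for d in ctrl.find_in('wrist','tab')])
p=[.5235,.1969,-.0345]
from fit import W
for P in W(p,[[-.1105,-.018,.0365],[-.1105,.018,.0365],[-.0775,.018,.0365],[-.0775,-.018,.0365],[-.0985,0,.0365]]):
    u=proj(K,T,P)[0]; print(u.round())
    if 0<u[0]<560: cv2.circle(b,tuple(int(v) for v in u),2,(255,0,0),-1)
a=cv2.resize(a[200:400,120:380],(520,400)); b=cv2.resize(b,(280,210))
o=np.zeros((600,800,3),np.uint8); o[:400,:520]=a; 
o[:210,520:]=b; o[210:, 520:]=0
save('pre.png',o); save('wrist_pre.png',b)
E
```

```text
clock: 3.2
eef_pos: [0.4228, 0.1977, 0.0744]
orientation: [[0.999, -0.033, -0.003], [-0.033, -0.999, -0.002], [-0.003, 0.002, -1.0]]
force: [0.3, 0.5, 0.7]
width: 0.001
gripper_force: 0.0
[ 0.0014 -0.0056  0.0677] [0.25289155 0.53827959 0.662236  ] 3.2 [ -31.   33.   -1.  132.    3.   15. -127.]
[(0.82, array([406., 261.])), (0.76, array([243., 316.])), (0.32, array([194., 282.]))]
[(0.95, array([277., 223.]), array([0.435, 0.198, 0.037])), (0.28, array([501., 147.]), array([0.477, 0.065, 0.037]))]
[301. 255.]
[245. 255.]
[244. 205.]
[302. 205.]
[273. 237.]
```

View pics/pre.png

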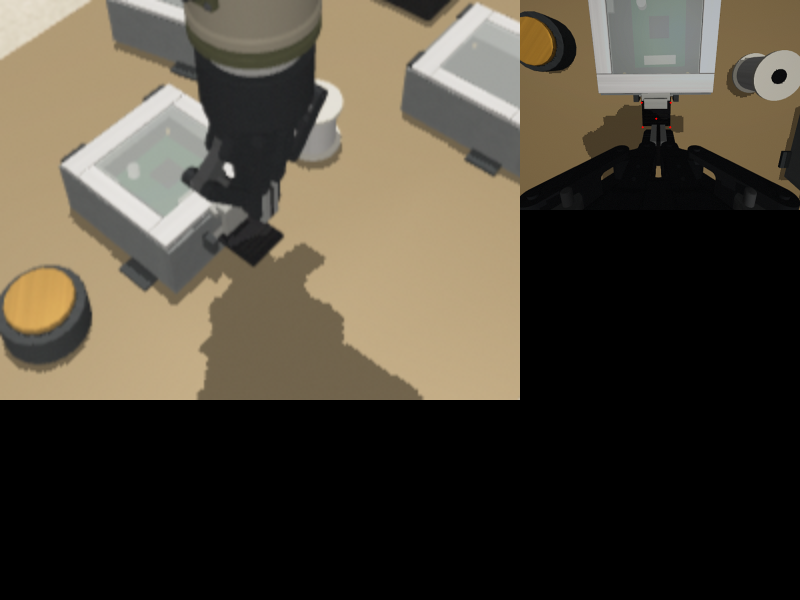

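The side view (crop x2) shows the shut fingertips just above the black tab at about side [245,315]. In the wrist view the fitted pad point (red dot) lies on the tab plate in front of the hook. Now I lower to the tab.

```bash
python3 -m inch '[0,0,-0.003,0.03,0,0,0, 0,0,-0.005,0.05,0,0,0, 0,0,-0.005,0.06,0,0,0, 0,0,-0.005,0.066,0,0,0, 0,0,-0.005,0.066,0,0,0]'
python3 to.py .4235 .2004 .031
```

```text
clock: 3.9
eef_pos: [0.4239, 0.1999, 0.0432]
orientation: [[0.999, -0.035, -0.0], [-0.035, -0.999, -0.0], [-0.0, 0.0, -1.0]]
force: [-0.9, -0.2, -0.8]
width: 0.003
gripper_force: 0.0
[-0.0008 -0.001   0.0244] [-0.94250899 -0.16519046 -0.84574407] 3.9 [ -32.   36.   -1.  133.    3.   11. -127.]
```

```bash
python3 -m inch '[0,0,0,0.006,0,0,0, 0,0,0,0.01,0,0,0, 0,0,0,0.014,0,0,0, 0,0,0,0.018,0,0,0, 0,0,0,0.02,0,0,0]'
```

```text
clock: 4.4
eef_pos: [0.4239, 0.2001, 0.0332]
orientation: [[0.999, -0.035, -0.0], [-0.035, -0.999, -0.0], [-0.0, 0.0, -1.0]]
force: [0.0, 0.7, 4.1]
width: 0.001
gripper_force: 2.0
```

```bash
python3 -m inch '[0,0,0,0.003,0,0,0, 0,0,0,0.006,0,0,0, 0,0,0,0.006,0,0,0, 0,0,0,-0.03,0,0,0, 0,-0.04,0,-0.09,0,0,0, 0,-0.08,0,-0.16,0,0,0, 0,-0.09,0,-0.24,0,0,0, 0,-0.09,0,-0.27,0,0,0]'
python3 - <<'E'
from h import *
a=ctrl.grab_frame('side'); save('rel.png',cv2.resize(a[180:400,100:400],(600,440)))
E
```

```text
clock: 5.2
eef_pos: [0.3786, 0.2019, 0.171]
orientation: [[0.999, -0.034, 0.002], [-0.034, -0.999, 0.002], [0.002, -0.002, -1.0]]
force: [0.8, -0.1, 0.1]
width: 0.001
gripper_force: 0.0
```

View pics/rel.png

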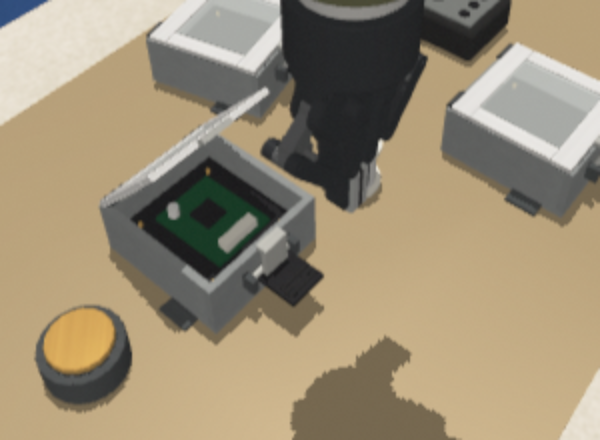

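The lid has been let go and is swinging up (its edge is at about [265,92] in the crop), the board is still in place and the tab has sprung back. Next I work out the arc for pushing the lid.

```bash
python3 - <<'E'
from h import *; from fit import W
p=[.5235,.1969,-.0345]; s=ctrl.read_state(); R=np.array(s['orientation'])
def q(x,z): return ((W(p,[x,0,z])[0]-s['eef_pos'])@R/.5).round(3)
print('pre',q(-.055,.138))
for t in np.arange(.85,1.86,.1):
    a=t+.019; print(round(t,2),q(.06-.13*np.cos(a)-.011,.0565+.13*np.sin(a)-.018))
E
```

```text
pre [0.178 0.001 0.068]
0.85 [0.218 0.001 0.069]
0.95 [0.239 0.001 0.053]
1.05 [0.261 0.001 0.04 ]
1.15 [0.284 0.001 0.029]
1.25 [0.309 0.001 0.02 ]
1.35 [0.334 0.001 0.013]
1.45 [0.36  0.001 0.01 ]
1.55 [0.386 0.001 0.008]
1.65 [0.411 0.001 0.01 ]
1.75 [0.437 0.001 0.014]
1.85 [0.462 0.001 0.02 ]
```

```bash
python3 -m inch '[0,0,0,0.03,0,0,0, 0,0,0,0.068,0,0,0, 0,0.04,0,0.068,0,0,0, 0,0.07,0,0.068,0,0,0, 0,0.1,0,0.068,0,0,0, 0,0.13,0,0.068,0,0,0, 0,0.15,0,0.068,0,0,0, 0,0.16,0,0.068,0,0,0]' && python3 -m inch '[0,0,0,0,0,0,0, 0,0,0,0,0,0,0, 0,0,0,0,0,0,0, 0,0,0,0,0,0,0, 0,0,0,0,0,0,0, 0,0,0,0,0,0,0, 0,0,0,0,0,0,0, 0,0,0,0,0,0,0]'
python3 - <<'E'
from h import *; from fit import W
a=ctrl.grab_frame('side'); save('pre2.png',cv2.resize(a[150:350,100:400],(750,500)))
p=[.5235,.1969,-.0345]; s=ctrl.read_state(); R=np.array(s['orientation'])
def q(x,z): return ((W(p,[x,0,z])[0]-s['eef_pos'])@R/.5).round(3)
for t in np.arange(.85,1.86,.1):
    b=t+.019; print(round(t,2),q(.06-.13*np.cos(b)-.011,.0565+.13*np.sin(b)-.018))
E
```

```text
clock: 6.05
eef_pos: [0.4601, 0.1987, 0.1343]
orientation: [[0.999, -0.036, 0.001], [-0.036, -0.999, 0.0], [0.0, -0.0, -1.0]]
force: [-0.2, 0.5, -0.5]
width: -0.005
gripper_force: 0.0
clock: 6.85
eef_pos: [0.4589, 0.1989, 0.1343]
orientation: [[0.999, -0.035, -0.0], [-0.035, -0.999, -0.0], [-0.0, 0.0, -1.0]]
force: [0.7, -0.0, -0.4]
width: -0.0
gripper_force: 0.0
0.85 [ 0.059 -0.001 -0.007]
0.95 [ 0.08  -0.001 -0.023]
1.05 [ 0.102 -0.001 -0.036]
1.15 [ 0.126 -0.001 -0.048]
1.25 [ 0.15  -0.001 -0.057]
1.35 [ 0.175 -0.001 -0.063]
1.45 [ 0.201 -0.001 -0.067]
1.55 [ 0.227 -0.001 -0.069]
1.65 [ 0.253 -0.001 -0.067]
1.75 [ 0.278 -0.001 -0.063]
1.85 [ 0.304 -0.001 -0.057]
```

View pics/pre2.png

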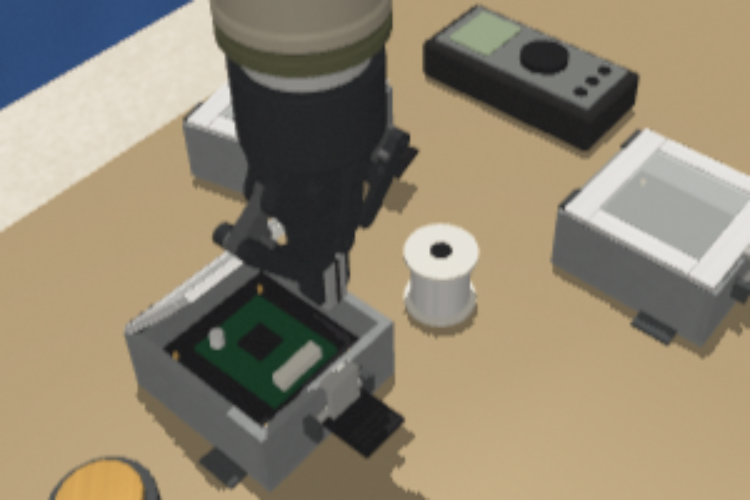

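The fingertips hang in front of the lid, at crop [330,285]. The lid stands part-open behind them, with the spool and meter clear. I push along the arc.

```bash
python3 -m inch '[0,0.03,0,0,0,0,0, 0,0.05,0,-0.002,0,0,0, 0,0.062,0,-0.009,0,0,0, 0,0.076,0,-0.02,0,0,0, 0,0.09,0,-0.029,0,0,0, 0,0.104,0,-0.037,0,0,0, 0,0.118,0,-0.044,0,0,0, 0,0.132,0,-0.05,0,0,0]'; python3 -m inch '[0,0.014,0,-0.005,0,0,0, 0,0.028,0,-0.009,0,0,0, 0,0.042,0,-0.012,0,0,0, 0,0.056,0,-0.015,0,0,0, 0,0.07,0,-0.017,0,0,0, 0,0.084,0,-0.018,0,0,0, 0,0.098,0,-0.018,0,0,0, 0,0.098,0,-0.018,0,0,0]'
python3 - <<'E'
from h import *
a=ctrl.grab_frame('side'); b=ctrl.grab_frame('scene')
save('push.png',np.hstack([cv2.resize(a[150:350,100:360],(390,300)),cv2.resize(b[130:330,280:540],(390,300))]))
E
```

```text
clock: 7.7
eef_pos: [0.5254, 0.1966, 0.1597]
orientation: [[0.999, -0.035, 0.0], [-0.035, -0.999, 0.0], [0.0, -0.0, -1.0]]
force: [-1.5, -0.2, 0.3]
width: 0.003
gripper_force: 0.3
clock: 8.5
eef_pos: [0.575, 0.1947, 0.1682]
orientation: [[0.999, -0.035, 0.001], [-0.035, -0.999, 0.0], [0.001, -0.0, -1.0]]
force: [-1.1, -0.7, -0.3]
width: 0.003
gripper_force: 0.0
```

View pics/push.png

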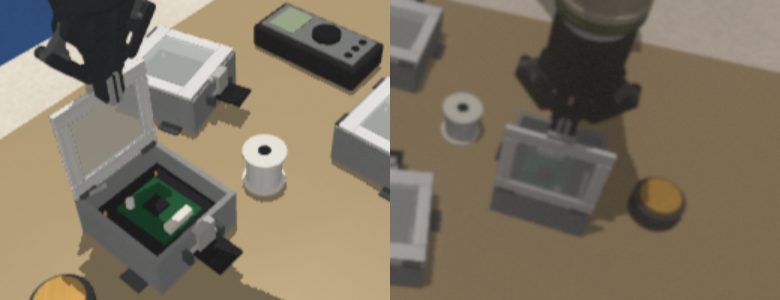

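Both views show the lid near upright with the fingertips against its lip (about [118,85] left, [565,125] right), and everything else in place. I keep pushing past upright.

```bash
python3 -m inch '[0,0.012,0,0,0,0,0, 0,0.024,0,0.001,0,0,0, 0,0.036,0,0.003,0,0,0, 0,0.048,0,0.006,0,0,0, 0,0.06,0,0.009,0,0,0, 0,0.07,0,0.012,0,0,0, 0,0.07,0,0.012,0,0,0, 0,0.07,0,0.012,0,0,0]'; python3 -m inch '[0,-0.03,0,-0.01,0,0,0, 0,-0.1,0,-0.03,0,0,0, 0,-0.18,0,-0.08,0,0,0, 0,-0.26,0,-0.16,0,0,0, 0,-0.3,0,-0.2,0,0,0, 0,-0.3,0,-0.2,0,0,0, 0,-0.3,0,-0.2,0,0,0, 0,-0.3,0,-0.2,0,0,0]'; python3 -m inch '[0,0,0,0,0,0,0, 0,0,0,0,0,0,0, 0,0,0,0,0,0,0, 0,0,0,0,0,0,0, 0,0,0,0,0,0,0, 0,0,0,0,0,0,0, 0,0,0,0,0,0,0, 0,0,0,0,0,0,0]' >/dev/null;  python3 -m inch '[0,0,0,0,0,0,0, 0,0,0,0,0,0,0, 0,0,0,0,0,0,0, 0,0,0,0,0,0,0, 0,0,0,0,0,0,0, 0,0,0,0,0,0,0, 0,0,0,0,0,0,0, 0,0,0,0,0,0,0]' 
python3 - <<'E'
from h import *; from fit import W
p=[.5235,.1969,-.0345]
o=[]
for n,(y,x) in dict(side=(150,80),scene=(130,280)).items():
    a=ctrl.grab_frame(n).copy(); K,T,_=cam(n)
    for t,c in [(1.65,(0,0,255)),(1.9,(255,0,0))]:
        b=t+.019; u=proj(K,T,W(p,[.06-.13*np.cos(b),0,.0565+.13*np.sin(b)]))[0]; cv2.circle(a,tuple(int(round(v)) for v in u),1,c,-1)
    o.append(cv2.resize(a[y:y+200,x:x+260],(390,300)))
save('fin.png',np.hstack(o))
E
```

```text
clock: 9.4
eef_pos: [0.6087, 0.1936, 0.162]
orientation: [[0.999, -0.035, -0.0], [-0.035, -0.999, -0.0], [-0.0, 0.0, -1.0]]
force: [0.5, 0.2, -0.1]
width: 0.0
gripper_force: 0.0
clock: 10.2
eef_pos: [0.459, 0.1986, 0.2618]
orientation: [[0.999, -0.035, -0.0], [-0.035, -0.999, -0.0], [-0.0, 0.0, -1.0]]
force: [-0.4, 0.6, -0.4]
width: 0.001
gripper_force: 0.0
clock: 11.8
eef_pos: [0.4589, 0.1988, 0.2622]
orientation: [[0.999, -0.035, -0.0], [-0.035, -0.999, -0.0], [-0.0, 0.0, -1.0]]
force: [-0.7, 0.1, -0.8]
width: 0.0
gripper_force: 0.0
```

View pics/fin.png

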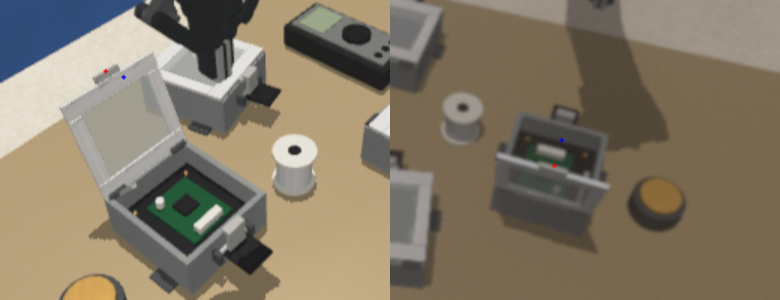

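The lid's lip sits on the red 1.9 rad mark in both views ([105,72] and [553,166]). The board, spool, cleaner and meter haven't moved and the gripper is clear. I let it settle for a moment, then hand in.

```bash
python3 -m inch '[0,0,0,-0.02,0,0,0, 0,0,0,-0.04,0,0,0, 0,0,0,-0.04,0,0,0, 0,0,0,-0.04,0,0,0, 0,0,0,-0.04,0,0,0, 0,0,0,-0.04,0,0,0, 0,0,0,-0.04,0,0,0, 0,0,0,-0.04,0,0,0]' >/dev/null; python3 -c "
from workcell import ctrl; print(ctrl.hand_in())"
```

```text
the job is handed in; nothing more can be done
None
```

I pressed the release tab on the leftmost fixture and pushed the lid back to its 1.9 rad stop, where the last pictures show it resting; the board, spool, cleaner and meter stayed put, the arm was clear, and I handed in at about 13 s.

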